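# Square up the pendant and hold the curing dial on its third click

## Task

On the small grey curing station, slide the brass-edged tile pendant along the bed, without lifting it, until it sits square and flush against both aluminium stops. Then turn the blue spring-return dial clockwise past its first two clicks (yellow dots) to the third (red dot) and hold it there: it springs back if let go, so finish with the gripper still holding the dial on the third click. Leave the pendant against its stops, and leave the glass cup, wooden spool, pliers and plastic case where they are.

Things in the scene. Friction and masses are not known exactly. Their poses are not given: they have to be found in the camera images.
- station: Fixed grey base plate: x -85 to 115, y -145 to 145 mm about its origin (on the table), 20 mm thick, z up, turned up to 25 deg. Its +y half is the bed, level with the plate top, open at -x and +y. A light bar, 72 mm above the table, stands behind the long stop at x 85 to 115, y -35 to 95. Dial housing: radius 42, top 50 mm above the table, centre x -10, y -100.
- corner (a point): Inner corner of the two aluminium stops, on the bed (20 mm above the table), axes as the station's. Long stop's face: plane x = 0, y from 0 to 110 mm. End stop's face: plane y = 0, x from 0 to -60 mm. Stops are 10 mm thick, 14 mm high. The pendant is home with its centre at x -20, y +30 mm here, so it is pushed towards +x and towards -y.
- pendant_center (a point): Centre (half-way up) of the loose pendant: brass-edged slab with a painted tile top, 40 (its x) by 60 (its y) by 12 mm high, 50 to 100 g, flat on the bed 15 to 45 mm short of its home in both x and y and up to 0.3 rad out of square. Home, its axes are parallel to the station's.
- dial_grip (a point): On the dial's vertical axis at grip height, 83 mm above the table. Upright blue bar 56 mm long, 12 thick, 59 to 95 mm above the table, on a white disc of radius 28. The frame turns with the dial: x along the bar to its white pointer, z up. At rest the bar is 0.6 rad counter-clockwise (from above) of the station's +x. Dots on the housing: white rest, two yellow, red = third.
- dial (a joint): Dial angle, rad: 0 at rest, growing clockwise seen from above. Clicks (detents) at 0.4, 0.8 and 1.2; the third is 1.2, with a stiff end stop just beyond, about 1.3. A spring always turns it back to 0 when let go: 0.06 N m at rest to 0.2 N m at the third click, plus about 0.05 N m to get over a click.
- cup_center (a point): Centre of a loose glass tealight cup, 50 mm across, 45 mm high, on the table beyond the station's +y edge. Bystander.
- spool_center (a point): Centre of a loose wooden spool, 42 mm across, 50 mm high, on the table beyond the station's +x edge, on the dial's side. Bystander.
- pliers: Loose stainless pliers, 130 mm long (their x), 57 mm wide, 13 mm high, on the table beyond the station's +x edge. Origin near the pivot, on the table. Bystander.
- case_center (a point): Centre of a loose closed plastic case with a green fastened flap, 95 by 62 by 26 mm, on the table beyond the station's -y edge. Bystander.
Not all that is in view belongs to the job. What is meant by the part that bears pendant_center is not black, and is the larger of those in its own colour.

How it is judged:
On the way, in this order (a step that is already met when the one before it is completed fails the run):
1. the pendant sits square and flush against both stops, with the dial still at rest (x of pendant_center in the frame of corner between -0.023 and -0.0175 m and y of pendant_center in the frame of corner between 0.0275 and 0.033 m and angle between the x axis of pendant_center and the x axis of corner, either way round below 0.06 rad and angle between pendant_center's own z axis and vertical below 0.06 rad and z of pendant_center in the frame of corner below 0.009 m and value of joint dial below 0.2 rad), for 0.2 s.
2. the fingers hold the dial on its third click (value of joint dial between 1.08 and 1.37 rad and contact force between the fingers and dial above 0.5 N), for 0.3 s.
At the end, for the whole second after the job is handed in: The dial stands steadily on its third click (1.08 to 1.37 rad) with the fingers pressing on it, and the pendant lies flat and at rest on the bed with its edges within about 3 mm of both stops and square to them within 0.06 rad (all of step 2 and velocity of joint dial between -0.2 and 0.2 rad/s and x of pendant_center in the frame of corner between -0.023 and -0.0175 m and y of pendant_center in the frame of corner between 0.0275 and 0.033 m and angle between the x axis of pendant_center and the x axis of corner, either way round below 0.06 rad and angle between pendant_center's own z axis and vertical below 0.06 rad and z of pendant_center in the frame of corner below 0.009 m and linear speed of pendant below 0.02 m/s); the arm keeps its last pose, push and grip.
It fails at once if the pendant is lifted off the bed (z of pendant_center in the frame of corner above 0.018 m).
It fails at once if a bystander is pushed more than 30 mm (distance of any of cup_center, spool_center, pliers, case_center from where it was at the start of the episode above 0.03 m).
It also fails if it takes over 51 s, if anything falls off the work surface, if the arm or the gripper's body presses on something with over 40 N, if the wrist force passes 120 N, or if a joint passes its speed limit or range.

## Robot

A 6-joint arm with a two-finger parallel gripper is mounted at the origin on the work surface. World frame = base frame: x ahead of the robot, y to its left, z up, the work surface at z = 0. Lengths are in m, angles in rad, forces in N, time in s.
With the tool pointing down it reaches from about 0.3 to 0.75 m from the base axis. Payload 8.5 kg.
Tool frame: the origin (TCP) lies on the centre line of the jaws, within the pads' length; the fingertips stand 8 mm ahead of it and the grasp point (between the pads) lies 11 mm behind it (env.tip_extent is the distance from the TCP to the fingertips, in m); z points along the fingers, y is the direction in which the jaws open and shut (so a half turn about z gives the same grasp; the last joint's range is limited). The gripper opens to 88 mm and grips with 3 to 60 N. Pads are 18 mm wide; open, the fingers measure 123 mm over their backs; the gripper's body (75 mm by 187 mm) begins 45 mm behind the grasp point.
Start: joints at [0.95, 0.381, 1.297, -0, 1.464, -0.215], TCP at [0.217, 0.505, 0.247] pointing down, gripper open.
Joint ranges: [-3.11, 3.11], [-0.89, 2.33], [0.22, 2.48], [-1.42, 4.56], [0.17, 2.85], [-2.88, 2.88]. Speed limits (rad/s): [2.39, 2.39, 3.14, 3.14, 3.14, 3.14].

## Interface

Orientations are given as a rotation vector (axis times angle).
In Python, from bench import env, camera, get_calibration, boxes_of, regions_of, landmark_of gives the robot as it stands. The module is installed in compiled form; this text tells all that it offers.
- The arm moves only by the tool apply_moves, never from a script. Its argument "commands" is a list of rows, each a list of 3 entries, a list of its own where there are three numbers: the shift along the tool's x, y, z in mm, then the turn about the tool's z in rad, then the finger opening in mm, from 0 to 88.1. A call has 1 to 10 rows; each row shifts and turns the pose as measured when the row begins, along the tool's axes as they then stand; what a row does not reach is not made up. A row lasts 1/12 s, in which the tool goes at most 41.7 mm and 7.16 degrees, less where a joint would pass 70% of its speed; a pose out of reach is approached as far as the arm can. A call with a gripper value outside its range is refused whole. The fingers move at their own pace and stop on an object; the grip force is fixed at half the most. Time passes only in rows, so rows that do not move let the fingers close. It gives the time, the measured TCP pose, the force and the opening at its end, in the units of the state.
- env.read_state(): the state, without advancing time (a new reading comes with each control period).
- camera(name): name is "scene" or "top"; returns the picture (400x640x3 uint8, red, green, blue); there is no depth.
- get_calibration(name): a dict with "vfov" (degrees; the focal length in pixels is half the picture's height over the tangent of half this angle, whatever the lens; pixels are square), "cx", "cy" (the principal point, pixels), "position" and "orientation" of the camera in the world. Camera axes: x right, y down, z forward; pixel columns grow to the right and rows downward; lengths in m; the calibration is good to about 2 mm. A picture is of the moment at which its call begins. get_calibration takes no time and is no camera call.
- env.close_job(): hands the job in, once; it reports no verdict.
Trained networks look in the newest picture that a camera, given by its name, has taken for a name from the list of things; names that differ only in an ending like _2 or _b are one class to them, and where a whole thing is asked for, a point or a joint stands for the part that bears it (a point fixed in the world has none). Each returns a list of dicts, best first, with "conf" (0 to 1); they miss things now and then, are a little off and sometimes report something else, mostly with a low value. They report only what shows in the picture. A call takes as long as a camera call. They do not tell look-alikes from the thing itself.
- boxes_of(camera, query): "centre" ([x, y, z] in m, in the coordinates of the camera as it stood for that picture, good to about 4 mm: the middle of the surface that is visible of it).
- regions_of(camera, query): "mask" (400x640 bool, what is visible of it).
- landmark_of(camera, query): "centre" ([x, y, z] in m, in the coordinates of the camera as it stood for that picture, good to about 4 mm: a listed point, or the origin of a listed thing).
The state is a dict: "clock": time; "q": joint angles; "joint_vel": joint speeds; "tau": joint torques, N m; "tool_pos": TCP position; "ee_rot": TCP orientation; "ft_force": force on the tool from outside, world axes, zero at the start; "torque": the same for the moment, N m; "width": finger opening in m.
Only numpy, scipy, OpenCV 4.12 (cv2) and the standard library are available. Lean on these libraries where they do the work, as an engineer would, in place of code of your own. Each camera call takes 0.05 s, during which the arm holds its last target.

## Working session

There is one attempt and no reset: what is moved stays moved. The work goes in short steps, Python scripts to look and compute and a tool call to move; the robot and the scene stay as the last step left them, time stands still between calls to the robot, and variables do not carry over. Pictures are saved under pics/ and viewed, and the job is handed in when it is done.

Besides the shell and the picture viewer there is one more tool, called after "Request:" as name([rows], argument=value, ...), one row to a line, values as JSON. apply_moves: Moves the arm, as the interface text tells. Its arguments: {"type":"object","properties":{"commands":{"type":"array","items":{"type":"array"}}},"required":["commands"]}

```bash
mkdir -p pics; python3 - <<'E'
from bench import env,camera,get_calibration
import cv2
print(env.read_state(), env.tip_extent)
for n in("scene","top"):
    im=camera(n); cv2.imwrite(f"pics/{n}0.png",im[:,:,::-1]); print(n,get_calibration(n))
E
```

```text
{'clock': 0.0, 'q': array([ 9.49721782e-01,  3.81166259e-01,  1.29825645e+00,  1.17104391e-05,
        1.46357328e+00, -2.15281617e-01]), 'joint_vel': array([ 0.00094864,  0.00052161,  0.00031701, -0.00036446, -0.00054434,
       -0.00107743]), 'tau': array([ 1.82018113e-03, -4.37935424e+01, -2.24559867e+01,  7.13990140e-02,
        3.52043740e-02, -1.04272185e-04]), 'tool_pos': array([0.21694267, 0.50511686, 0.24615518]), 'ee_rot': array([-6.32938435e-01, -3.07657961e+00,  2.00659842e-03]), 'ft_force': array([-0.14026425,  0.9721707 ,  0.95212721]), 'torque': array([ 0.03890338, -0.01648063,  0.00193885]), 'width': 0.08838479313925202} 0.008
scene {'vfov': 50.82431870821585, 'cx': 329.9590624799113, 'cy': 199.13101934731904, 'position': array([ 1.36149031, -0.42766323,  0.68279256]), 'orientation': array([-1.92190412, -1.09800064,  0.59684954])}
top {'vfov': 56.54667882677904, 'cx': 319.6025848346523, 'cy': 195.92419108463935, 'position': array([0.53163145, 0.04097439, 0.76757019]), 'orientation': array([-2.18362448,  2.1703704 , -0.07465297])}
```

View pics/scene0.png

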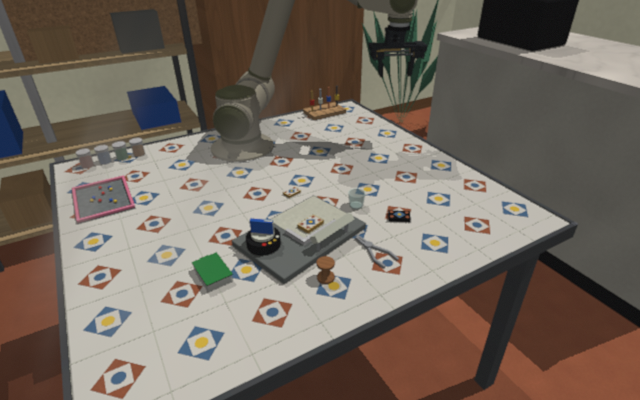

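View pics/top0.png

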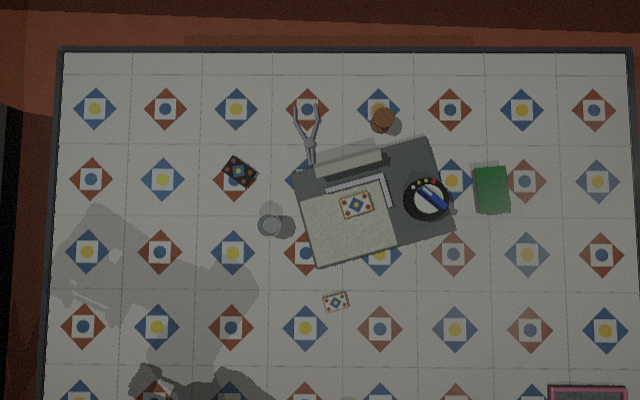

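Top view shows three look-alikes: a brass-edged one on the bed (357,205), a smaller one on the table (336,301) and a black one (239,171). The description (not black, the larger of its colour) fits the one on the bed at (357,205). I'll confirm it in an enlarged crop and run the detectors.

```bash
cat > h.py <<'E'
import numpy as np,cv2
from scipy.spatial.transform import Rotation as R
from bench import env,camera,get_calibration,boxes_of,regions_of,landmark_of
def cal(n):
    c=get_calibration(n); f=200/np.tan(np.radians(c['vfov']/2)); return c,f,R.from_rotvec(c['orientation']).as_matrix(),np.array(c['position'])
def w(n,p): c,f,M,t=cal(n); return M@np.array(p)+t
def pix(n,u,v,z):
    c,f,M,t=cal(n); d=M@np.array([(u-c['cx'])/f,(v-c['cy'])/f,1.]); return t+d*(z-t[2])/d[2]
def proj(n,P):
    c,f,M,t=cal(n); q=(np.atleast_2d(P)-t)@M; return np.c_[c['cx']+f*q[:,0]/q[:,2],c['cy']+f*q[:,1]/q[:,2]]
E
python3 - <<'E'
from h import *
im=camera("top"); camera("scene")
cv2.imwrite("pics/crop.png",cv2.resize(im[125:325,220:470,::-1],None,fx=3,fy=3,interpolation=cv2.INTER_CUBIC))
np.set_printoptions(precision=4,suppress=True)
for n in("top","scene"):
  for q in("station","corner","pendant_center","dial_grip","cup_center","spool_center","pliers","case_center"):
    for r in landmark_of(n,q)[:3]: print(n,q,round(r['conf'],2),w(n,r['centre']),proj(n,w(n,r['centre']))[0])
print(env.read_state()['clock'])
E
```

```text
top station 0.91 [ 0.5662 -0.0606  0.0039] [372.676  208.4493]
top corner 0.88 [ 0.6307 -0.0698  0.0206] [378.155  176.1758]
top pendant_center 0.85 [0.6411 0.217  0.0071] [238.1565 171.3404]
top pendant_center 0.81 [0.3781 0.0149 0.0057] [335.6252 301.7632]
top pendant_center 0.7 [ 0.5745 -0.0209  0.0247] [354.1216 203.7285]
top dial_grip 0.74 [ 0.5846 -0.1554  0.083 ] [429.9045 196.8474]
top cup_center 0.96 [0.5295 0.1447 0.0212] [271.2799 225.7764]
top cup_center 0.73 [ 0.7442 -0.0738  0.0268] [380.2713 120.2116]
top cup_center 0.42 [ 0.5669 -0.0615  0.0009] [372.898  208.1559]
top spool_center 0.68 [ 0.7441 -0.0738  0.0268] [380.2713 120.261 ]
top pliers 0.94 [ 0.705   0.0663 -0.0007] [311.4472 142.0322]
top case_center 0.75 [ 0.6049 -0.2872  0.0154] [485.4644 189.7464]
scene station 0.8 [ 0.5652 -0.0601  0.0049] [297.7091 233.0622]
scene corner 0.9 [ 0.6277 -0.0734  0.0238] [303.9469 242.0936]
scene pendant_center 0.69 [ 0.5707 -0.0269  0.0302] [309.5989 222.5203]
scene pendant_center 0.57 [0.3775 0.0135 0.005 ] [291.4569 192.3931]
scene pendant_center 0.56 [0.6396 0.2168 0.0095] [399.4927 214.5588]
scene dial_grip 0.78 [ 0.5772 -0.1615  0.0862] [260.4675 222.1135]
scene dial_grip 0.72 [ 0.5645 -0.0607  0.0071] [297.3356 232.3281]
scene cup_center 0.61 [0.5335 0.146  0.0252] [357.0301 198.8856]
scene spool_center 0.73 [ 0.7464 -0.079   0.0241] [325.981  271.3993]
scene pliers 0.81 [ 0.707   0.0689 -0.001 ] [369.268  248.7153]
scene case_center 0.75 [ 0.6021 -0.3013  0.0157] [210.845  270.7648]
1.0
```

View pics/crop.png

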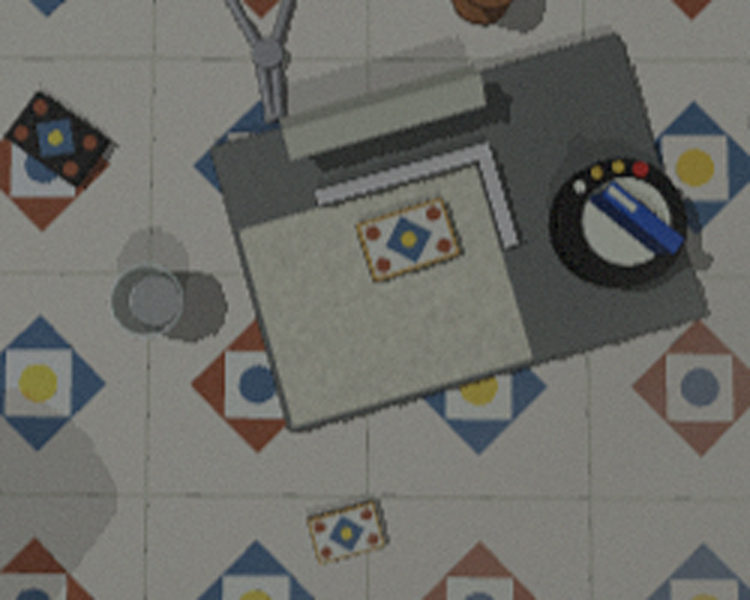

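```bash
python3 - <<'E'
from h import *
im=np.mean([camera("top").astype(float) for _ in range(3)],0)
np.save("top.npy",im)
o=cv2.resize(np.clip(im[160:240,310:450,::-1]*1.6,0,255).astype(np.uint8),None,fx=5.6,fy=5.6,interpolation=cv2.INTER_CUBIC)
cv2.imwrite("pics/crop2.png",o)
cr=lambda u,v:(u/3+220-.33,v/3+125-.33)
np.set_printoptions(precision=4,suppress=True)
C=[pix("top",*cr(*p),.02)[:2] for p in [(213,150),(618,35),(708,313),(290,430)]]
M=np.array([(.115,.145),(.115,-.145),(-.085,-.145),(-.085,.145)])
a=M-M.mean(0);b=np.array(C)-np.mean(C,0)
yaw=np.arctan2((a[:,0]*b[:,1]-a[:,1]*b[:,0]).sum(),(a*b).sum())
Rm=np.array([[np.cos(yaw),-np.sin(yaw)],[np.sin(yaw),np.cos(yaw)]])
t=np.mean(C,0)-Rm@M.mean(0)
print(yaw,t,(M@Rm.T+t-C)*1000)
S=lambda p:Rm.T@(np.array(p)[:2]-t)
print("corner",S(pix("top",*cr(478,165),.02)), "dial",S((.581,-.158)))
T=np.array([pix("top",*cr(*p),.032)[:2] for p in [(357,226),(446,196),(463,253),(380,283)]])
print(T,[S(p) for p in T],S(T.mean(0)))
E
```

```text
0.282475754051508 [ 0.5651 -0.0616] [[ 2.1184  2.5018]
 [ 2.8614 -1.8202]
 [-1.5726 -0.8059]
 [-3.4073  0.1243]]
corner [ 0.0536 -0.0259] dial [-0.0116 -0.097 ]
[[ 0.5813  0.0103]
 [ 0.6015 -0.0485]
 [ 0.5638 -0.0595]
 [ 0.5438 -0.0049]] [array([0.0356, 0.0646]), array([0.0386, 0.0025]), array([-0.0006,  0.0023]), array([-0.0046,  0.0604])] [0.0173 0.0324]
```

View pics/crop2.png

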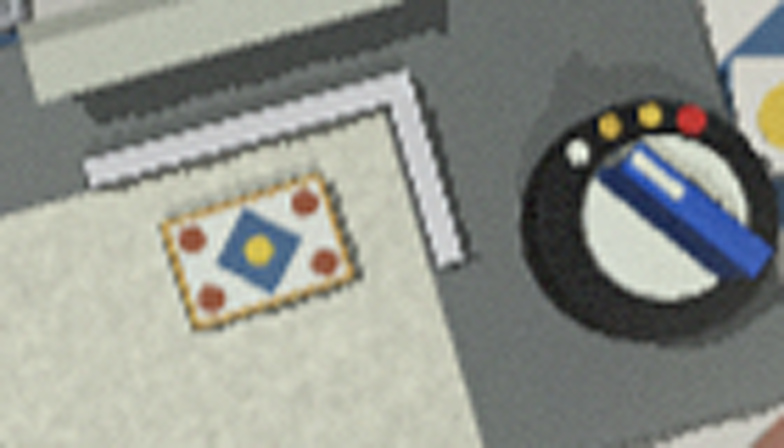

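The crop confirms it: the brass-edged tile at (356,205) in the top picture sits on the bed and is clearly bigger than the one at (336,301). I'll refine the station yaw and the corner.

```bash
python3 - <<'E'
from h import *
np.set_printoptions(precision=4,suppress=True)
c1=lambda u,v:((u+.5)/3+220-.5,(v+.5)/3+125-.5)
c2=lambda u,v:((u+.5)/5.6+310-.5,(v+.5)/5.6+160-.5)
def L(a,b,z,off=0,f=c2):
    d=pix("top",*f(*b),z)-pix("top",*f(*a),z); y=np.arctan2(d[1],d[0])-off; return (y+np.pi)%(2*np.pi)-np.pi
h=np.pi/2
print("long in",L((386,113),(90,187),.02,h),"long top",L((408,70),(85,158),.034,h))
print("end in",L((440,270),(386,113),.02),"end out",L((467,260),(412,72),.034))
print("bed/-y edge",L((482,440),(440,270),.02),"bed -x",L((530,362),(290,430),.02,h,c1),"plate -y",L((708,313),(618,35),.02,0,c1),"plate +y",L((290,430),(213,150),.02,0,c1))
print("corner",pix("top",*c2(386,113),.02),"top outer corner",pix("top",*c2(409,70),.034))
P=[(162,225),(320,174),(357,277),(198,329)]
T=[pix("top",*c2(*p),.032) for p in P];print(np.array(T),np.mean(T,0))
print("pend yaw",L(P[1],P[0],.032,h),L(P[2],P[3],.032,h),L(P[3],P[0],.032),L(P[2],P[1],.032))
print("bar top mid", pix("top",*c2(700,205),.095), "disc",pix("top",*c2(668,222),.055))
E
```

```text
long in 0.25149253511680225 long top 0.2727322723529255
end in 0.3240957106183142 end out 0.276074812575549
bed/-y edge 0.23453732957690177 bed -x 0.2804126422989568 plate -y 0.29374976846654555 plate +y 0.27864620577276433
corner [ 0.6235 -0.0705  0.02  ] top outer corner [ 0.6372 -0.0767  0.034 ]
[[ 0.5817  0.0106  0.032 ]
 [ 0.6002 -0.0453  0.032 ]
 [ 0.5637 -0.0582  0.032 ]
 [ 0.5451 -0.0021  0.032 ]] [ 0.5727 -0.0237  0.032 ]
pend yaw 0.3185144568142446 0.32155381502530744 0.33525449747358627 0.34075718682868006
bar top mid [ 0.5849 -0.1605  0.095 ] disc [ 0.5822 -0.1614  0.055 ]
```

Request:
apply_moves([
  [[-31,-23,0],0,22],
  [[-31,-23,0],0,22],
  [[-31,-23,0],0,22],
  [[-31,-23,0],0,22],
  [[-31,-23,0],0,22],
  [[-31,-23,0],0,22],
  [[-31,-23,0],0,22],
  [[-31,-23,0],0,22],
  [[-31,-23,0],0,22],
  [[-31,-23,0],0,22],
])

```text
clock: 1.98
tool_pos: [0.4157, 0.1632, 0.2466]
ee_rot: [0.613, 3.079, 0.005]
ft_force: [-0.1, 0.6, 0.1]
width: 0.0237
```

Request:
apply_moves([
  [[-31,-23,0],0,22],
  [[-31,-23,0],0,22],
  [[-31,-23,0],0,22],
  [[-31,-23,0],0,22],
  [[0,0,20],-0.114,22],
  [[0,0,20],-0.114,22],
  [[0,0,20],-0.114,22],
  [[0,0,20],-0.114,22],
  [[0,0,20],-0.114,22],
  [[0,0,20],-0.114,22],
])

```text
clock: 2.82
tool_pos: [0.5053, 0.0132, 0.1263]
ee_rot: [-0.477, 3.088, -0.006]
ft_force: [0.0, -0.8, 0.4]
width: 0.0218
```

```bash
cat >> h.py <<'E'
def st():
    s=env.read_state(); M=R.from_rotvec(s['ee_rot']).as_matrix(); return s,M
def go(x,y,z=None):
    s,M=st(); d=np.array([x,y,s['tool_pos'][2] if z is None else z])-s['tool_pos']
    print("tcp",s['tool_pos'].round(4),"theta",np.arctan2(M[1,0],M[0,0]).round(3),"tool shift mm",(M.T@d*1000).round(1),"tilt",M[:,2].round(3),"F",s['ft_force'].round(1),"w",s['width'],"t",s['clock'],"q6",s['q'][5])
C=np.array([.626,-.071]); yw=.278
RM=np.array([[np.cos(yw),-np.sin(yw)],[np.sin(yw),np.cos(yw)]])
def cw(x,y): return RM@np.array([x,y])+C
def wc(p): return RM.T@(np.array(p)[:2]-C)
E
python3 -c "
from h import *
go(.5294,-.036,.031)"
```

```text
tcp [0.5053 0.0132 0.1263] theta -2.835 tool shift mm [ -6.6 -53.6  95.8] tilt [ 0.017 -0.001 -1.   ] F [ 0.  -0.8  0.4] w 0.02183953697217198 t 2.8167 q6 -2.0886117057641647
```

Request:
apply_moves([
  [[-3,-27,20],0.0,22],
  [[-3,-27,20],0.0,22],
  [[0,0,20],0.0,22],
  [[0,0,0],0.0,22],
])

```text
clock: 3.15
tool_pos: [0.528, -0.0376, 0.0612]
ee_rot: [-0.492, 3.089, -0.003]
ft_force: [-1.0, 0.8, -0.4]
width: 0.0219
```

```bash
python3 -c "
from h import *
go(.5294,-.036,.031)
im=camera('top'); cv2.imwrite('pics/a.png',cv2.resize(im[125:325,220:470,::-1],None,fx=3,fy=3))"
```

```text
tcp [ 0.528  -0.0376  0.0612] theta -2.826 tool shift mm [-1.4  1.2 30.2] tilt [ 0.014  0.    -1.   ] F [-1.   0.8 -0.4] w 0.021877691617827284 t 3.15 q6 -2.186513634430405
```

View pics/a.png

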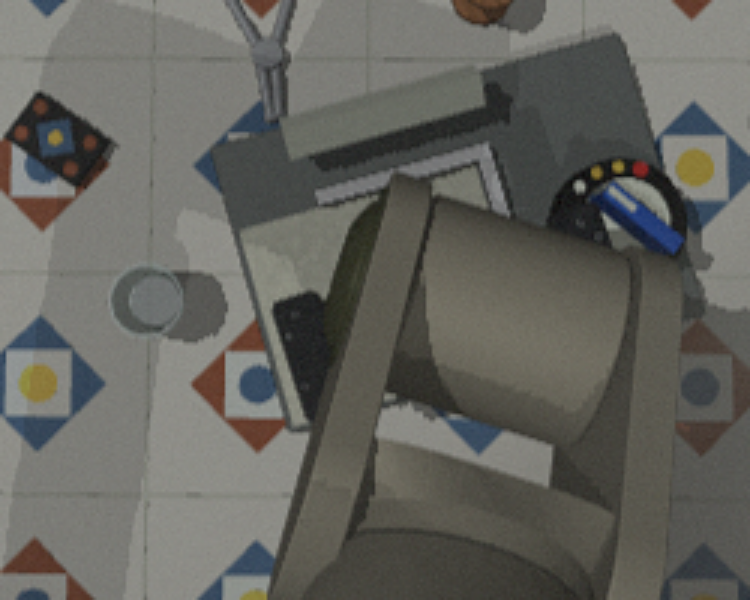

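The top picture shows the gripper body's right end at (580,215) in the crop, near the dial. By calculation it stays about 17 mm clear of the bar, so I'll lower it.

Request:
apply_moves([
  [[0,0,12],0.02,22],
  [[0,0,12],0.02,22],
  [[0,0,5],0.0,22],
  [[0,0,0],0.0,22],
])

```text
clock: 3.53
tool_pos: [0.5313, -0.0371, 0.038]
ee_rot: [-0.429, 3.09, -0.009]
ft_force: [0.2, -1.0, 0.8]
width: 0.0219
```

```bash
python3 -c "
from h import *
go(.5294,-.036,.031);print(wc(st()[0]['tool_pos']))
im=camera('scene'); cv2.imwrite('pics/b.png',cv2.resize(im[170:300,220:420,::-1],None,fx=4,fy=4))"
```

```text
tcp [ 0.5313 -0.0371  0.038 ] theta -2.865 tool shift mm [1.7 1.7 6.9] tilt [ 0.022 -0.002 -1.   ] F [ 0.2 -1.   0.8] w 0.021920498043970994 t 3.5333 q6 -2.144455589542762
[-0.08175392  0.05856153]
```

View pics/b.png

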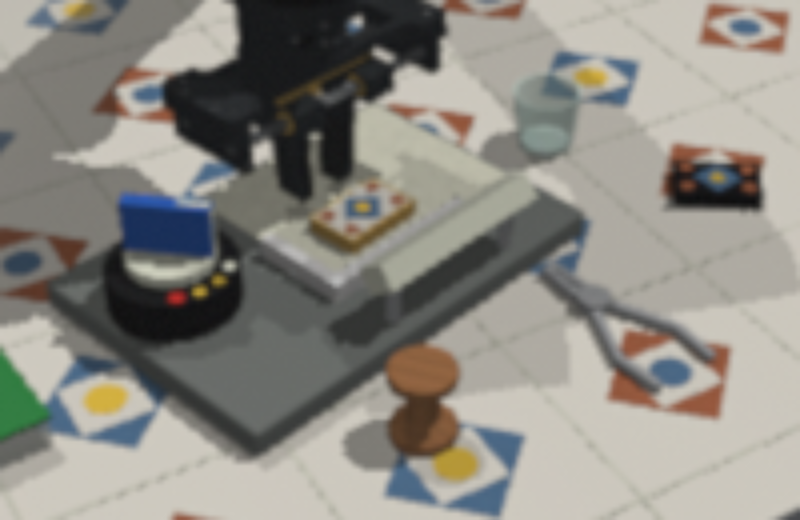

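Request:
apply_moves([
  [[0,0,7],0,22],
  [[0,0,2],0,22],
  [[-5,0,0],0,22],
  [[-5,0,0],0,22],
  [[-5,0,0],0,22],
  [[-5,0,0],0,22],
])

```text
clock: 4.08
tool_pos: [0.5533, -0.0309, 0.0327]
ee_rot: [-0.432, 3.085, -0.012]
ft_force: [-0.1, 0.2, -0.1]
width: 0.0222
```

```bash
python3 -c "
from h import *
go(.5294,-.036,.031);print(wc(st()[0]['tool_pos']))
im=camera('scene'); cv2.imwrite('pics/c.png',cv2.resize(im[180:280,230:390,::-1],None,fx=5,fy=5))"
```

```text
tcp [ 0.5533 -0.0309  0.0327] theta -2.863 tool shift mm [24.5  1.7  1.1] tilt [ 0.027 -0.004 -1.   ] F [-0.1  0.2 -0.1] w 0.02224395643051776 t 4.0833 q6 -2.1228172543035186
[-0.05886449  0.05847082]
```

View pics/c.png

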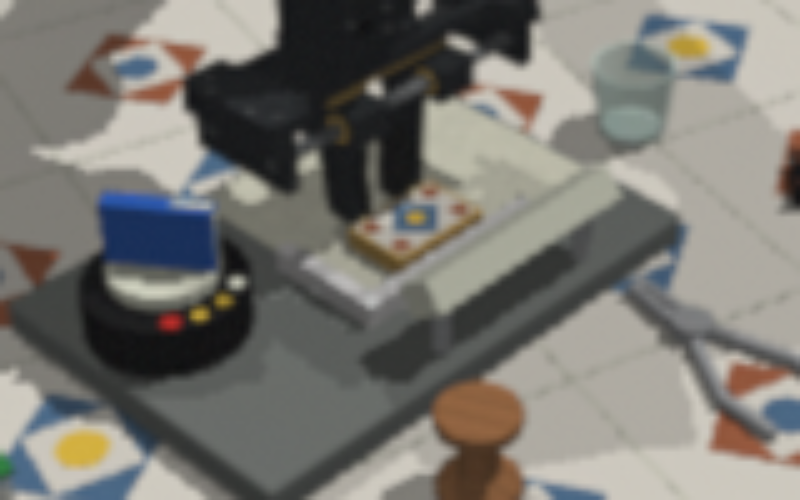

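Request:
apply_moves([
  [[-3,0,1],0,22],
  [[-3,0,0.5],0,22],
  [[-2,0,0],0,22],
])

```text
clock: 4.38
tool_pos: [0.5606, -0.0289, 0.0314]
ee_rot: [-0.435, 3.09, -0.013]
ft_force: [-19.1, -10.8, 13.4]
width: 0.0223
```

```bash
python3 -c "
from h import *
go(.5294,-.036,.031);print(wc(st()[0]['tool_pos']))"
```

```text
tcp [ 0.5606 -0.0289  0.0314] theta -2.861 tool shift mm [32.   1.8 -0.2] tilt [ 0.022 -0.005 -1.   ] F [-19.1 -10.8  13.4] w 0.022276911073369734 t 4.3833 q6 -2.11378437323901
[-0.0513219   0.05840075]
```

```bash
python3 -c "
from h import *
im=camera('scene'); cv2.imwrite('pics/d.png',cv2.resize(im[180:280,230:390,::-1],None,fx=5,fy=5,interpolation=cv2.INTER_CUBIC));print(st()[0]['ft_force'])"
```

```text
[-11.19624419  -6.80976712   8.01010764]
```

View pics/d.png

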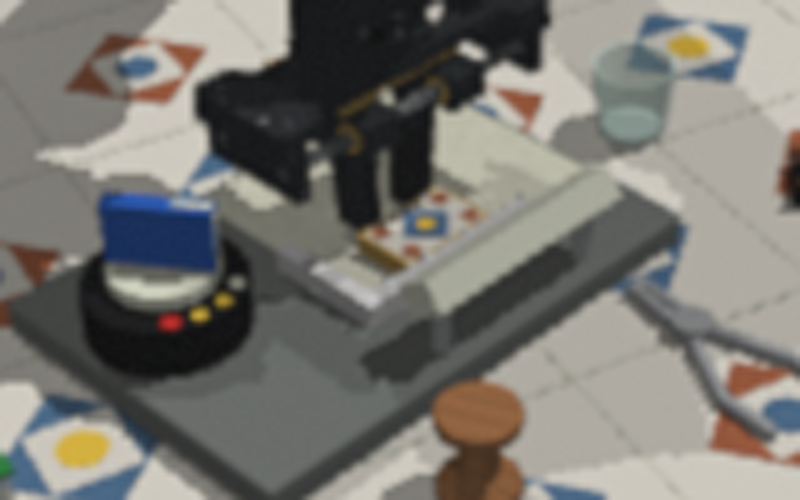

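Request:
apply_moves([
  [[8,0,0],0,22],
  [[8,0,-10],0,10],
  [[0,0,-25],0,0],
  [[-15,25,-10],0,0],
  [[-15,25,0],0.12,0],
  [[0,0,0],0.12,0],
  [[0,0,0],0.12,0],
  [[0,0,0],0.12,0],
  [[0,0,0],0.12,0],
  [[0,0,0],0.12,0],
])

```text
clock: 5.27
tool_pos: [0.5574, 0.025, 0.0841]
ee_rot: [0.725, 3.029, 0.003]
ft_force: [0.1, -0.5, -0.1]
width: 0.0003
```

Request:
apply_moves([
  [[0,0,0],0.12,0],
  [[0,0,0],0.12,0],
  [[0,0,0],0.12,0],
  [[0,0,0],0.12,0],
  [[0,0,0],0.12,0],
  [[0,0,0],0.12,0],
  [[0,0,0],0.12,0],
  [[0,0,0],0,0],
])

```text
clock: 5.93
tool_pos: [0.556, 0.0248, 0.0902]
ee_rot: [1.945, 2.43, 0.029]
ft_force: [-0.4, 0.0, -0.4]
width: 0.0
```

```bash
python3 -c "
from h import *
print(cw(-.023,.125),wc(st()[0]['tool_pos']));go(*cw(-.023,.125),.031)
im=camera('top'); cv2.imwrite('pics/e.png',cv2.resize(im[125:325,220:470,::-1],None,fx=3,fy=3,interpolation=cv2.INTER_CUBIC))
im=camera('scene'); cv2.imwrite('pics/e2.png',cv2.resize(im[180:280,230:390,::-1],None,fx=5,fy=5,interpolation=cv2.INTER_CUBIC))
"
```

```text
[0.56957893 0.04288882] [-0.04103193  0.11131792]
tcp [0.556  0.0248 0.0902] theta 1.791 tool shift mm [15.3 15.3 59.5] tilt [ 0.034 -0.003 -0.999] F [-0.4  0.  -0.4] w 2.90631398274573e-05 t 5.9333 q6 -0.3914528305459334
```

View pics/e2.png

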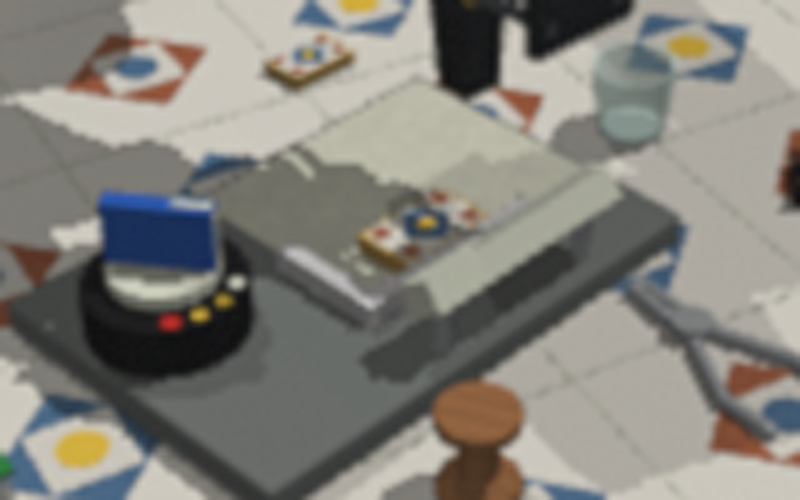

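View pics/e.png

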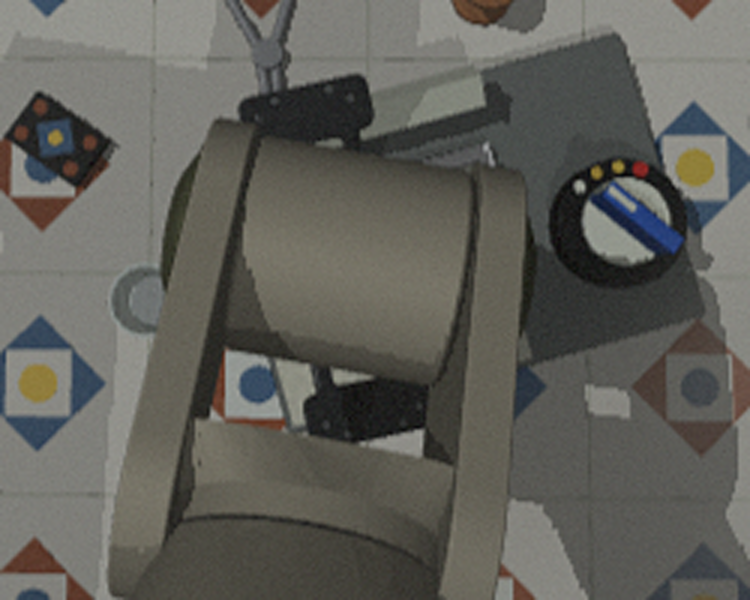

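Request:
apply_moves([
  [[15,15,0],-0.058,0],
  [[0,0,15],0,0],
  [[0,0,15],0,0],
  [[0,0,0],0,0],
])

```text
clock: 6.37
tool_pos: [0.5691, 0.043, 0.0615]
ee_rot: [1.839, 2.507, 0.03]
ft_force: [-1.0, 0.6, -0.3]
width: 0.0007
```

```bash
python3 -c "
from h import *
print(wc(st()[0]['tool_pos']));go(*cw(-.023,.125),.031)
im=camera('scene'); cv2.imwrite('pics/f.png',cv2.resize(im[180:280,230:390,::-1],None,fx=5,fy=5,interpolation=cv2.INTER_CUBIC))
"
```

```text
[-0.02338356  0.12526055]
tcp [0.5691 0.043  0.0615] theta 1.876 tool shift mm [ 0.2 -0.7 30.5] tilt [ 0.037 -0.004 -0.999] F [-1.   0.6 -0.3] w 0.0006632553266184924 t 6.3667 q6 -0.43823023999402383
```

View pics/f.png

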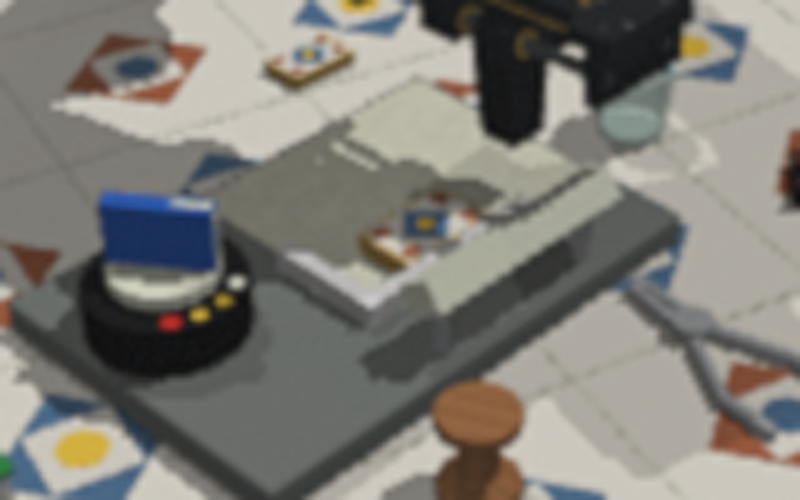

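Request:
apply_moves([
  [[0,0,12],0.015,0],
  [[0,0,10],0.01,0],
  [[0,0,5],0,0],
  [[0,0,0],0,0],
])

```text
clock: 6.75
tool_pos: [0.5715, 0.0423, 0.0374]
ee_rot: [1.863, 2.484, 0.034]
ft_force: [0.1, 0.5, -0.1]
width: 0.0004
```

```bash
python3 -c "
from h import *
print(wc(st()[0]['tool_pos']));go(*cw(-.023,.125),.031)
im=camera('scene'); cv2.imwrite('pics/g.png',cv2.resize(im[180:280,230:390,::-1],None,fx=5,fy=5,interpolation=cv2.INTER_CUBIC))
"
```

```text
[-0.0213016   0.12391379]
tcp [0.5715 0.0423 0.0374] theta 1.855 tool shift mm [ 1.2 -1.9  6.3] tilt [ 0.042 -0.004 -0.999] F [ 0.1  0.5 -0.1] w 0.0003944792260154971 t 6.75 q6 -0.4182005508868705
```

View pics/g.png

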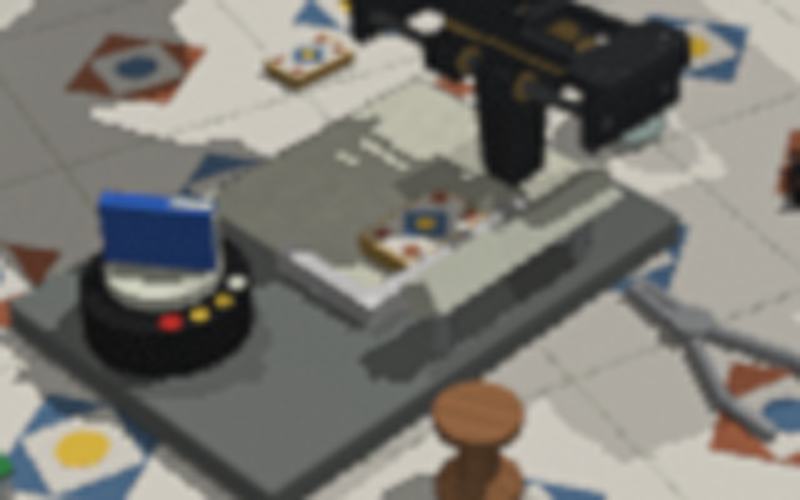

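Request:
apply_moves([
  [[0,-3,5],0.005,0],
  [[0,0,2],0,0],
  [[-6,0,0],0,0],
  [[-6,0,0],0,0],
  [[-5,0,0],0,0],
  [[-4,0,0],0,0],
  [[-4,0,0],0,0],
  [[0,0,0],0,0],
])

```text
clock: 7.47
tool_pos: [0.5775, 0.014, 0.0327]
ee_rot: [1.866, 2.477, 0.037]
ft_force: [0.6, -0.1, 0.5]
width: 0.0003
```

```bash
python3 -c "
from h import *
print(wc(st()[0]['tool_pos']));go(*cw(-.024,.075),.031)
im=camera('scene'); cv2.imwrite('pics/i.png',cv2.resize(im[180:280,230:390,::-1],None,fx=5,fy=5,interpolation=cv2.INTER_CUBIC))
"
```

```text
[-0.02334082  0.09504612]
tcp [0.5775 0.014  0.0327] theta 1.85 tool shift mm [-20.   -0.8   2. ] tilt [ 0.046 -0.005 -0.999] F [ 0.6 -0.1  0.5] w 0.00033957832136085513 t 7.4667 q6 -0.46413853775232583
```

View pics/i.png

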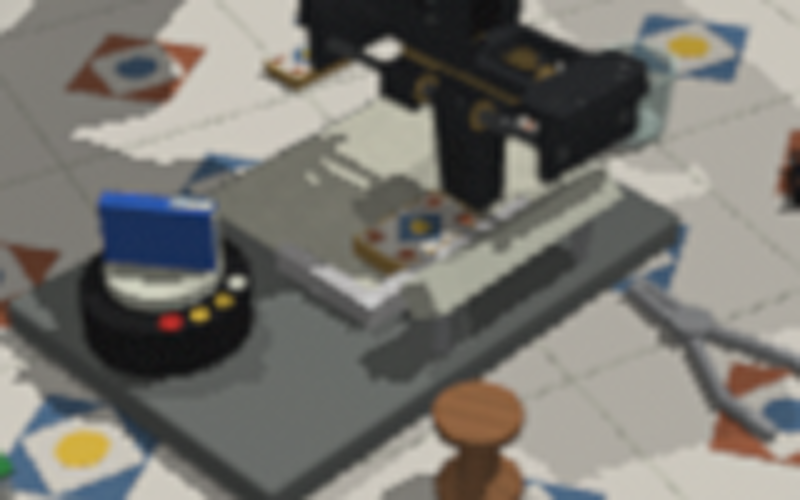

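Request:
apply_moves([
  [[-4,0,1],0,0],
  [[-4,0,0],0,0],
  [[-4,0,0],0,0],
  [[-3,0,0],0,0],
  [[0,0,0],0,0],
])

```text
clock: 7.93
tool_pos: [0.5818, -0.0012, 0.0318]
ee_rot: [1.866, 2.478, 0.037]
ft_force: [0.6, -0.2, 0.1]
width: 0.0002
```

```bash
python3 -c "
from h import *
print(wc(st()[0]['tool_pos']));go(*cw(-.024,.070),.031)
im=camera('scene'); cv2.imwrite('pics/j.png',cv2.resize(im[180:280,230:390,::-1],None,fx=5,fy=5,interpolation=cv2.INTER_CUBIC))
"
```

```text
[-0.02335097  0.07922376]
tcp [ 0.5818 -0.0012  0.0318] theta 1.851 tool shift mm [-9.2 -0.7  1. ] tilt [ 0.046 -0.005 -0.999] F [ 0.6 -0.2  0.1] w 0.00021741659796488836 t 7.9333 q6 -0.491136571654977
```

View pics/j.png

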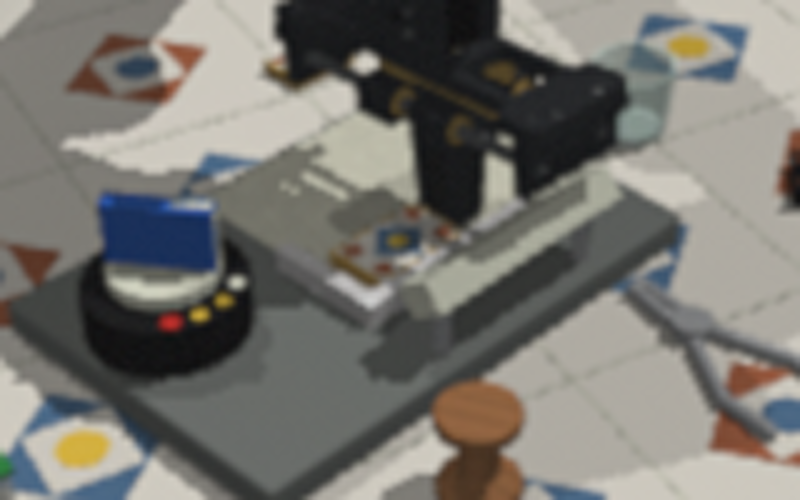

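Request:
apply_moves([
  [[-3,0,1],0,0],
  [[-3,0,0],0,0],
  [[-2,0,0],0,0],
])

```text
clock: 8.23
tool_pos: [0.5839, -0.0088, 0.0309]
ee_rot: [1.865, 2.479, 0.037]
ft_force: [0.2, 0.5, -0.6]
width: 0.0005
```

Request:
apply_moves([
  [[-2,0,0],0,0],
  [[-2,0,0],0,0],
])

```text
clock: 8.4
tool_pos: [0.5841, -0.0097, 0.0309]
ee_rot: [1.87, 2.483, 0.043]
ft_force: [0.2, 17.2, 3.4]
width: 0.0006
```

```bash
python3 -c "
from h import *
print(wc(st()[0]['tool_pos']));go(*cw(-.024,.070),.031)
im=camera('scene'); cv2.imwrite('pics/k.png',cv2.resize(im[190:270,250:370,::-1],None,fx=6.5,fy=6.5,interpolation=cv2.INTER_CUBIC))
"
```

```text
[-0.0234568   0.07042402]
tcp [ 0.5841 -0.0097  0.0309] theta 1.85 tool shift mm [-0.4 -0.5 -0.1] tilt [ 0.043  0.002 -0.999] F [ 0.2 17.2  3.4] w 0.0005816628160947467 t 8.4 q6 -0.5121078304711039
```

View pics/k.png

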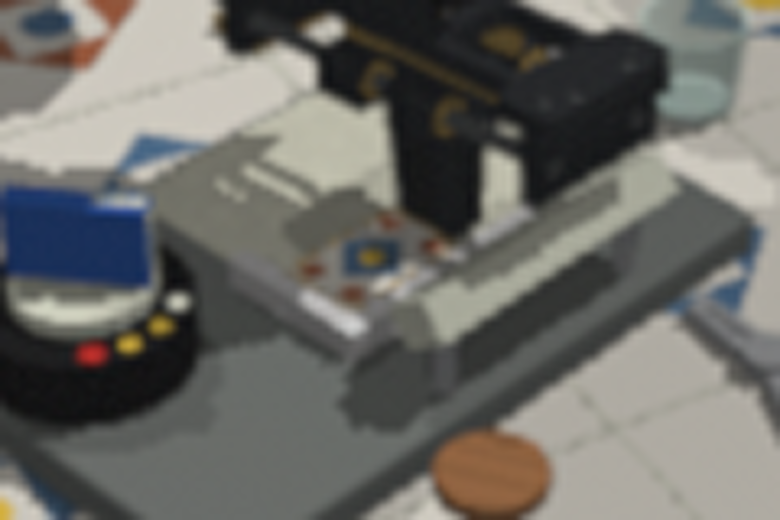

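Request:
apply_moves([
  [[7,0,0],0,0],
  [[6,0,-10],0,0],
  [[0,0,-30],0,0],
  [[0,0,-35],0,0],
  [[0,0,-30],0.12,50],
  [[0,0,0],0.12,50],
  [[0,0,0],0.12,50],
  [[0,0,0],0.12,50],
  [[0,0,0],0.12,50],
  [[0,0,0],0.12,50],
])

```text
clock: 9.28
tool_pos: [0.5748, 0.005, 0.1478]
ee_rot: [2.65, 1.637, 0.062]
ft_force: [0.0, 0.3, 0.4]
width: 0.0379
```

```bash
python3 -c "
from h import *
go(.583,-.160,.12)
im=camera('scene'); cv2.imwrite('pics/l.png',cv2.resize(im[190:270,250:370,::-1],None,fx=6.5,fy=6.5,interpolation=cv2.INTER_CUBIC))
"
```

```text
tcp [0.5748 0.005  0.1478] theta 1.107 tool shift mm [-144.4   80.    28.3] tilt [ 0.047 -0.001 -0.999] F [0.  0.3 0.4] w 0.037904411689409674 t 9.2833 q6 0.26075104393730825
```

View pics/l.png

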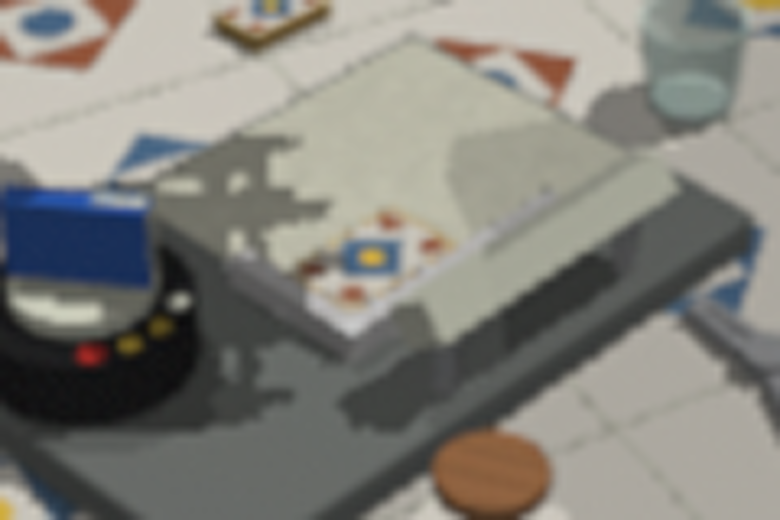

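The pendant sits in the corner, against both stops. Next I'll move over the dial and verify from the top.

Request:
apply_moves([
  [[-36,20,0],0,50],
  [[-36,20,0],0,50],
  [[-36,20,0],0,50],
  [[-24,13,0],0,50],
  [[0,0,0],0.1,50],
  [[0,0,0],0.05,50],
])

```text
clock: 9.83
tool_pos: [0.5802, -0.1506, 0.1522]
ee_rot: [2.757, 1.447, 0.067]
ft_force: [-0.2, 0.3, 0.3]
width: 0.05
```

```bash
python3 -c "
from h import *
go(.583,-.160,.12)
im=camera('top'); cv2.imwrite('pics/m.png',cv2.resize(im[125:325,220:470,::-1],None,fx=3,fy=3,interpolation=cv2.INTER_CUBIC))
im=camera('scene'); cv2.imwrite('pics/m2.png',cv2.resize(im[190:270,220:340,::-1],None,fx=6.5,fy=6.5,interpolation=cv2.INTER_CUBIC))
for q in ('dial_grip','pendant_center','corner'):
  for n in('top','scene'):
    for r in landmark_of(n,q): print(n,q,r['conf'],w(n,r['centre']))
"
```

```text
tcp [ 0.5802 -0.1506  0.1522] theta 0.967 tool shift mm [-7.   6.2 32.3] tilt [ 0.051 -0.005 -0.999] F [-0.2  0.3  0.3] w 0.05004296875828378 t 9.8333 q6 0.13928705462126226
top dial_grip 0.84 [ 0.58441551 -0.15683701  0.08193673]
scene dial_grip 0.72 [ 0.58070684 -0.16425793  0.08737526]
top pendant_center 0.68 [0.64147261 0.21747057 0.00479682]
top pendant_center 0.64 [ 0.59786037 -0.04642792  0.02638992]
top pendant_center 0.56 [0.37528395 0.01582597 0.00638258]
scene pendant_center 0.69 [0.37688451 0.01340664 0.00395939]
scene pendant_center 0.65 [0.63714784 0.21544252 0.01216919]
scene pendant_center 0.49 [ 0.59797803 -0.04957509  0.02982282]
top corner 0.8 [ 0.62956527 -0.07106944  0.0204029 ]
scene corner 0.8 [ 0.62489463 -0.0707412   0.02385438]
```

View pics/m.png

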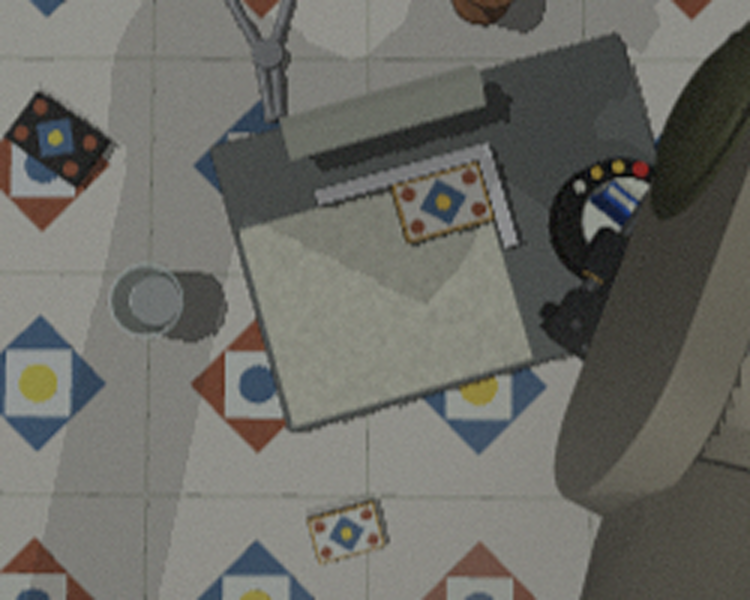

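View pics/m2.png

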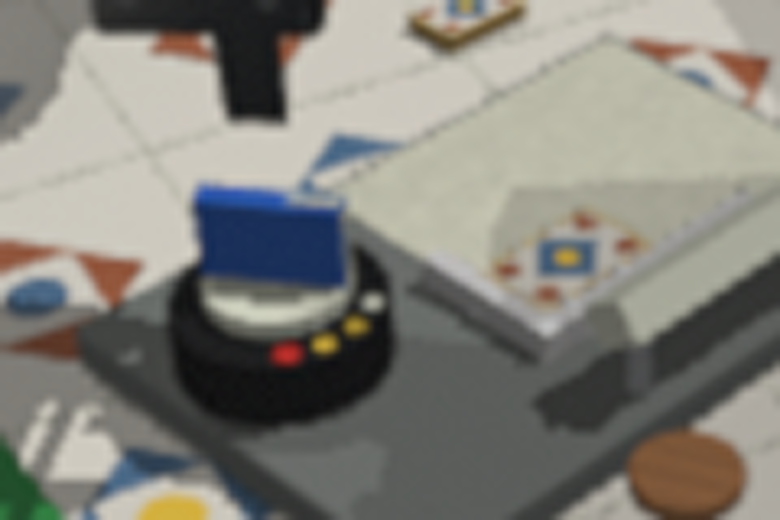

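Request:
apply_moves([
  [[-7,6,0],0.05,50],
  [[0,0,10],0.04,50],
  [[0,0,15],0,50],
  [[0,0,0],0,50],
])

```text
clock: 10.57
tool_pos: [0.5833, -0.1565, 0.1273]
ee_rot: [2.815, 1.333, 0.07]
ft_force: [0.0, 0.2, -0.9]
width: 0.0502
```

```bash
python3 -c "
from h import *
go(.583,-.160,.072)"
```

```text
tcp [ 0.5833 -0.1565  0.1273] theta 0.885 tool shift mm [-4.5 -0.4 55.2] tilt [ 0.052 -0.005 -0.999] F [ 0.   0.2 -0.9] w 0.050216750009498996 t 10.5667 q6 0.21309585539233633
```

Request:
apply_moves([
  [[-3,0,15],0,50],
  [[-2,0,15],0.007,50],
  [[0,0,12],0,50],
  [[0,0,8],0,50],
  [[0,0,0],0,50],
])

```text
clock: 10.98
tool_pos: [0.5839, -0.1597, 0.0782]
ee_rot: [2.813, 1.331, 0.073]
ft_force: [-0.0, -0.4, 0.5]
width: 0.0498
```

```bash
python3 -c "
from h import *
go(.583,-.160,.072)
im=camera('scene'); cv2.imwrite('pics/n.png',cv2.resize(im[190:270,210:330,::-1],None,fx=6.5,fy=6.5,interpolation=cv2.INTER_CUBIC))"
```

```text
tcp [ 0.5839 -0.1597  0.0782] theta 0.884 tool shift mm [-1.  -0.8  6.1] tilt [ 0.055 -0.006 -0.998] F [-0.  -0.4  0.5] w 0.04984884259838154 t 10.9833 q6 0.20653565373649313
```

View pics/n.png

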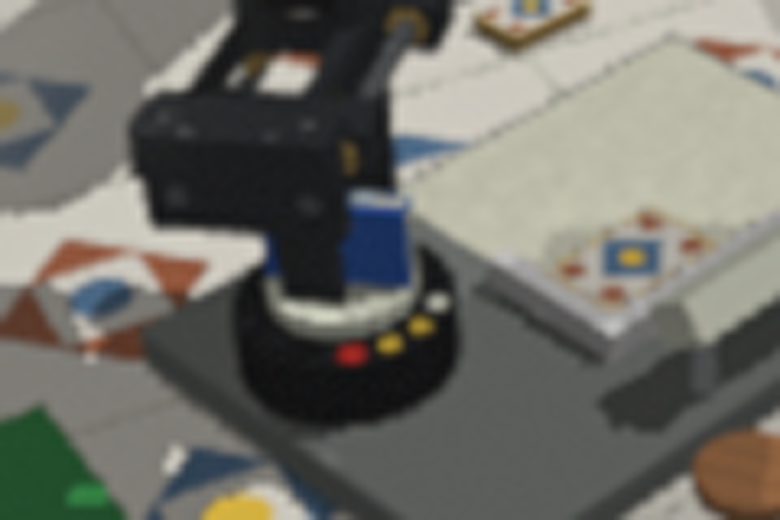

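Request:
apply_moves([
  [[-1,-1,5],0,50],
  [[0,0,0],0,0],
  [[0,0,0],0,0],
  [[0,0,0],0,0],
  [[0,0,0],0,0],
])

```text
clock: 11.45
tool_pos: [0.5841, -0.1601, 0.0766]
ee_rot: [2.808, 1.331, 0.078]
ft_force: [0.0, 0.1, 0.9]
width: 0.0255
```

```bash
python3 -c "
from h import *
go(.583,-.160,.072)"
```

```text
tcp [ 0.5841 -0.1601  0.0766] theta 0.886 tool shift mm [-0.8 -1.2  4.5] tilt [ 0.06  -0.009 -0.998] F [0.  0.1 0.9] w 0.025464640123275845 t 11.45 q6 0.20426847206778168
```

Request:
apply_moves([
  [[-1,-1,3],0,0],
  [[0,0,2],0,0],
  [[0,0,0],0,0],
  [[0,0,0],0,0],
])

```text
clock: 11.78
tool_pos: [0.5838, -0.1609, 0.0726]
ee_rot: [2.805, 1.329, 0.082]
ft_force: [1.1, -0.4, 1.6]
width: 0.0122
```

```bash
python3 -c "
from h import *
go(.583,-.160,.072);print(st()[0]['torque'])"
```

```text
tcp [ 0.5838 -0.1609  0.0726] theta 0.886 tool shift mm [ 0.2 -1.2  0.6] tilt [ 0.063 -0.01  -0.998] F [ 1.1 -0.4  1.6] w 0.012210439694195356 t 11.7833 q6 0.20260265922971005
[0.18190928 0.26555822 0.01423595]
```

Request:
apply_moves([
  [[0,0,0],0.1,0],
  [[0,0,0],0.1,0],
  [[0,0,0],0.1,0],
  [[0,0,0],0.1,0],
  [[0,0,0],0.1,0],
  [[0,0,0],0.1,0],
])

```text
clock: 12.28
tool_pos: [0.5838, -0.1611, 0.0725]
ee_rot: [3.094, 0.409, 0.094]
ft_force: [1.3, -0.0, 3.1]
width: 0.0117
```

```bash
python3 -c "
from h import *
go(.583,-.160,.072);print(st()[0]['torque'])
im=camera('scene'); cv2.imwrite('pics/o.png',cv2.resize(im[190:270,210:330,::-1],None,fx=6.5,fy=6.5,interpolation=cv2.INTER_CUBIC))"
```

```text
tcp [ 0.5838 -0.1611  0.0725] theta 0.264 tool shift mm [-0.6 -1.3  0.5] tilt [ 0.062 -0.011 -0.998] F [ 1.3 -0.   3.1] w 0.011678518082658339 t 12.2833 q6 0.8254137566714087
[-0.04786561  0.3714716   0.18188595]
```

View pics/o.png

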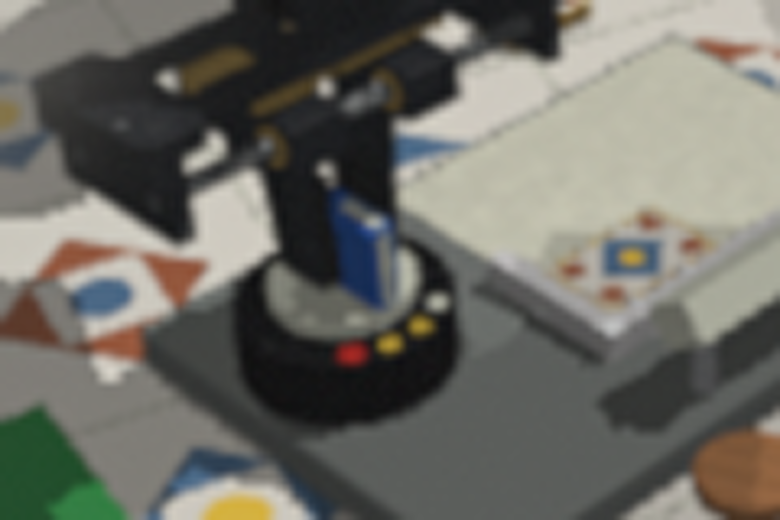

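Request:
apply_moves([
  [[0,0,0],0.1,0],
  [[0,0,0],0.1,0],
  [[0,0,0],0.1,0],
  [[0,0,0],0.1,0],
  [[0,0,0],0.1,0],
  [[0,0,0],0.05,0],
])

```text
clock: 12.83
tool_pos: [0.5839, -0.1613, 0.0726]
ee_rot: [3.101, -0.47, 0.099]
ft_force: [1.5, 0.3, 2.1]
width: 0.0114
```

```bash
python3 -c "
from h import *
go(.583,-.160,.072);print(st()[0]['torque'])
im=camera('scene'); cv2.imwrite('pics/p.png',cv2.resize(im[190:270,210:330,::-1],None,fx=6.5,fy=6.5,interpolation=cv2.INTER_CUBIC))"
```

```text
tcp [ 0.5839 -0.1613  0.0726] theta -0.301 tool shift mm [-1.3 -1.   0.5] tilt [ 0.062 -0.013 -0.998] F [1.5 0.3 2.1] w 0.011426144010571173 t 12.8333 q6 1.390472685860223
[-0.09776269  0.41980424  0.18832436]
```

View pics/p.png

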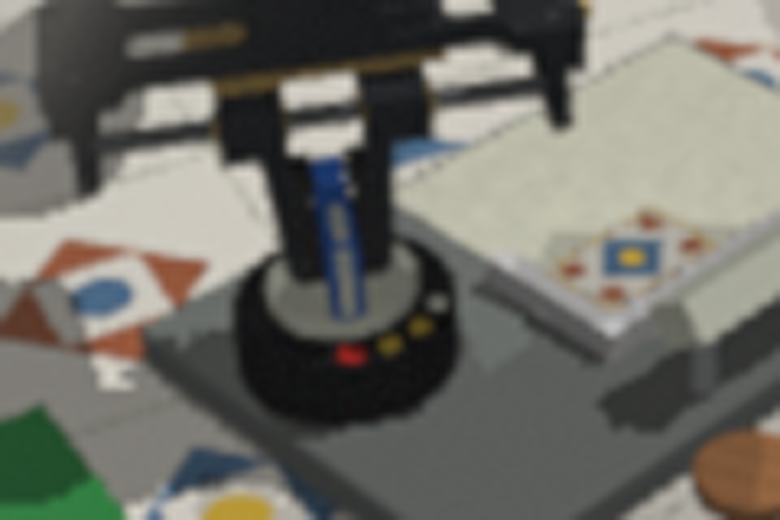

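Request:
apply_moves([
  [[0,0,0],0.03,0],
  [[0,0,0],0.01,0],
  [[0,0,0],0,0],
  [[0,0,0],0,0],
  [[0,0,0],0,0],
  [[0,0,0],0,0],
])

```text
clock: 13.38
tool_pos: [0.5839, -0.1613, 0.0726]
ee_rot: [3.095, -0.511, 0.099]
ft_force: [-0.3, 0.5, 1.6]
width: 0.0117
```

```bash
python3 -c "
from h import *
go(.583,-.160,.072);print(st()[0]['torque'])
im=camera('scene'); cv2.imwrite('pics/q.png',cv2.resize(im[190:270,210:330,::-1],None,fx=6.5,fy=6.5,interpolation=cv2.INTER_CUBIC))
im=camera('top'); cv2.imwrite('pics/q2.png',cv2.resize(im[125:325,220:470,::-1],None,fx=3,fy=3,interpolation=cv2.INTER_CUBIC))
for n in('top','scene'):
  for q in ('pendant_center','cup_center','spool_center','pliers','case_center'):
    for r in landmark_of(n,q): print(n,q,round(r['conf'],2),w(n,r['centre']).round(4))
"
```

```text
tcp [ 0.5839 -0.1613  0.0726] theta -0.327 tool shift mm [-1.3 -1.   0.5] tilt [ 0.061 -0.014 -0.998] F [-0.3  0.5  1.6] w 0.011712523398570025 t 13.3833 q6 1.4179530499125432
[-0.16927963  0.44242797  0.19378713]
top pendant_center 0.73 [ 0.5986 -0.0466  0.0247]
top pendant_center 0.64 [0.3761 0.0162 0.0075]
top pendant_center 0.59 [0.6417 0.2171 0.0044]
top cup_center 0.8 [0.5262 0.1497 0.0237]
top spool_center 0.18 [ 0.6257 -0.0704  0.018 ]
top pliers 0.71 [ 0.5661 -0.0605  0.0027]
top pliers 0.7 [ 7.035e-01  6.850e-02 -1.000e-04]
scene pendant_center 0.55 [0.6405 0.2136 0.0087]
scene pendant_center 0.49 [ 0.5942 -0.0509  0.0289]
scene cup_center 0.82 [0.5318 0.1474 0.026 ]
scene pliers 0.51 [ 0.7039  0.0687 -0.0025]
scene case_center 0.7 [ 0.6013 -0.3038  0.0159]
```

View pics/q.png

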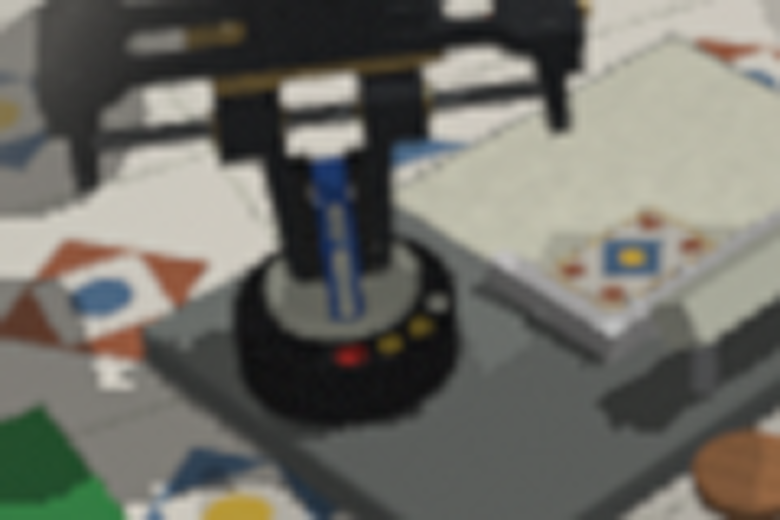

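View pics/q2.png

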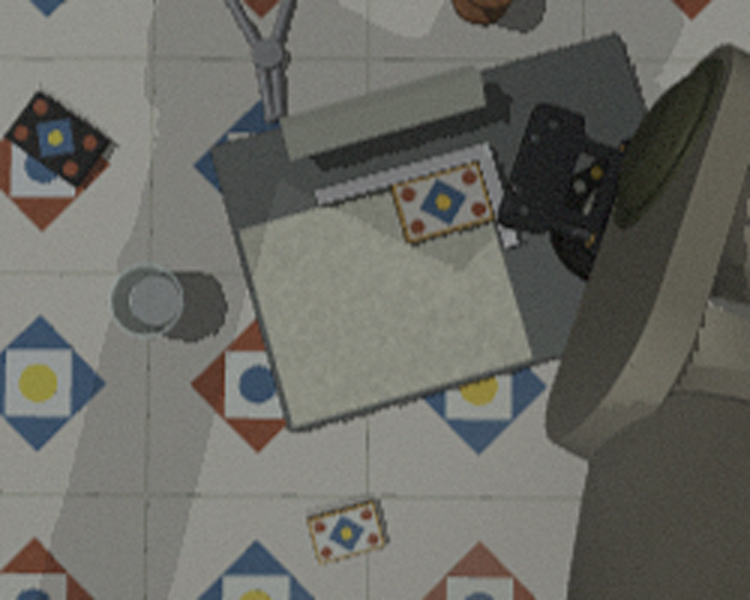

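```bash
python3 -c "
from h import *
for d in (0.8,1.0,1.1,1.2,1.3):
  a=.878-d;e=np.array([np.cos(a),np.sin(a)])
  P=[[*(np.array([.583,-.1605])+s*e),z] for s,z in((.028,.059),(.028,.095),(-.028,.095))]
  print(d,((proj('scene',P)-[210,190])*6.5).round(0).tolist())
n=np.array([.583,-.1605])
s,M=st()
"
```

```text
0.8 [[379.0, 313.0], [371.0, 234.0], [300.0, 160.0]]
1.0 [[365.0, 318.0], [356.0, 239.0], [314.0, 156.0]]
1.1 [[357.0, 320.0], [348.0, 241.0], [321.0, 154.0]]
1.2 [[349.0, 321.0], [340.0, 242.0], [329.0, 153.0]]
1.3 [[342.0, 322.0], [332.0, 243.0], [337.0, 152.0]]
```

The bar's front foot is at about (349,318) in the crop and its top back end at about (328,158), which matches a dial angle of about 1.2 rad. The hold torque is 0.19 N m, and the pendant is still home.

```bash
python3 -c "
from bench import env
print(env.close_job()); s=env.read_state(); print(s['clock'],s['width'],s['torque'])"
```

```text
the job is handed in; nothing more can be done
None
the job is handed in; nothing more can be done
```

I pushed the pendant along the bed against both stops, then turned the dial to its third click. I handed the job in at about 14 s with the gripper still holding it; no verdict was reported.

**Pendant:** I pushed it with the fingertips towards +x onto the long stop (about 22 N), then towards -y onto the end stop (about 17 N), without lifting it. Afterwards the top picture showed it square and flush in the corner. The top camera put its centre at (0.599, -0.047), against an expected home of about (0.599, -0.048). The scene camera read up to 5 mm off that, about its normal error.

**Dial:** I gripped the bar and turned it about 1.21 rad. Three checks agree that it is on the third click:
- The bar lines up with the red dot, at an angle of about 1.2 rad by projection.
- The holding torque stayed at 0.19 N m.
- The jaws read 11.7 mm, still closed on the 12 mm bar.

**Bystanders:** The cup, pliers and case showed no movement beyond measurement noise, except that the last top picture did not report the case. For the spool, neither last picture gave a usable reading: the scene camera did not report it, and the top camera gave only a false low-confidence hit. It was partly visible in both pictures where it had been.

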